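# Turn over a lantern reflector and advance its jig carrier to the green station

### The arm

A 6-joint arm with a two-finger parallel gripper is mounted at the origin on the work surface. World frame = base frame: x ahead of the robot, y to its left, z up, the work surface at z = 0. Lengths are in m, angles in rad, forces in N, time in s.
With the tool pointing down it reaches from about 0.3 to 0.85 m from the base axis. Payload 5.4 kg.
Tool frame: the origin (TCP) lies at the very end of the fingers, on their centre line; the grasp point (between the pads) lies arm.tcp_to_grasp behind it (arm.tcp_to_grasp is the distance from the TCP to the grasp point, in m); y points along the fingers, z is the direction in which the jaws open and shut, and the axes are right-handed (so a half turn about y gives the same grasp; the last joint's range is limited). The gripper opens to 85 mm and grips with 20 to 120 N. Pads are 22 mm wide; open, the fingers measure 114 mm over their backs; the gripper's body (76 mm by 85 mm) begins 54 mm behind the grasp point. The pads swing forward as they close: fully open they stand 13 mm farther back than shut.
Start: joints at [-0.21, 0.158, 1.597, -0, 1.386, -0.21], TCP at [0.575, -0, 0.231] pointing down, gripper open.
Joint ranges: [-2.91, 2.91], [-0.94, 2.29], [0.18, 2.7], [-1.29, 4.43], [0.17, 2.64], [-3, 3]. Speed limits (rad/s): [2.57, 2.57, 3.14, 3.14, 3.14, 3.14].

### API

Orientations are given as a rotation vector (axis times angle).
In Python, from plant import arm gives the robot as it stands. The module is installed in compiled form; this text tells all that it offers.
- The arm moves only by the tool send_rows, never from a script. Its argument "targets" is a list of rows, each an object of numbers: "dx", "dy", "dz": the shift along the tool's x, y, z in cm; "turn": the turn about the tool's y in degrees; "gripper": the finger opening in cm, from 0 to 8.54. In form: [{"dx": .., "dy": .., "dz": .., "turn": .., "gripper": ..}, ...]. A call has 1 to 8 rows; each row shifts and turns the commanded pose from where the row before left it, along the tool's axes as they then stand; what a row does not reach is not made up. A row lasts 1/8 s, in which the tool goes at most 62.5 mm and 10.7 degrees, less where a joint would pass 70% of its speed; a pose out of reach is approached as far as the arm can. A call is refused whole if a number of a shift passes 6.25 or a number of a turn 10.7, either way. A call with a gripper value outside its range is refused whole. The fingers move at their own pace and stop on an object; "force" is the grip in N (left out, the last holds). Time passes only in rows, so rows that do not move let the fingers close. It gives the time, the measured TCP pose, the force and the opening at its end, in the units of the state.
- arm.read_state(): the state, without advancing time (a new reading comes with each control period).
- arm.camera(name): name is "scene" or "side" or "wrist"; returns a dict with "image" (400x640x3 uint8, red, green, blue), "depth" (400x640 float32, m along the optical axis (not along the pixel's ray), 0 where there is no reading), "fov_y" (degrees; the focal length in pixels is half the picture's height over the tangent of half this angle, whatever the lens; pixels are square), "cx", "cy" (the principal point, pixels), "k1" (the pictures are not rectified: a ray, as slopes to the right and down, at radius r is drawn at 1 + k1 r^2 times it, then the intrinsics apply), "xyz" and "rotation" of the camera in the world. Camera axes: x right, y up, looking along -z (the intrinsics and any distortion apply to the point x, -y, -z); pixel columns grow to the right and rows downward; lengths in m; the calibration is good to about 2 mm. A picture is of the moment at which its call begins.
- arm.finish_job(): hands the job in, once; it reports no verdict.
The state is a dict: "clock": time; "q": joint angles; "dq": joint speeds; "joint_efforts": joint torques, N m; "tcp_pos": TCP position; "tcp_rot": TCP orientation; "wrist_force": force on the tool from outside, world axes, zero at the start; "wrist_torque": the same for the moment, N m; "grip_width": finger opening in m.
Only numpy, scipy, OpenCV 4.12 (cv2) and the standard library are available. Lean on these libraries where they do the work, as an engineer would, in place of code of your own. Each camera call takes 0.05 s, during which the arm holds its last target. There are 200 camera calls.

### The job

First clear the brass burner off the rail and stand it upright on the floor of the blue tray, beside the steel slug already there. Then swing the frame on the carrier right over towards the robot, until it lies flat with the brass face of the reflector up, and last push the carrier along the rail until it clicks into the detent beside the green beacon. Leave the white cap, the steel slug, the lantern and the amber jar where they stand.

Things in the scene. Friction and masses are not known exactly. Their poses are not given: they have to be found in the camera images.
- rail: Fixed rail slide: aluminium bed 136 x 420 mm, 16 mm thick; along it two rods 38 mm either side of the middle line, tops 34 mm above the table; blue end plates 50 mm high, inner faces 200 mm from the middle. Origin: centre of underside, on the table. y runs along the rail, x across it, away from the robot. Detent stations at y = +125 and -125 mm, each beside a beacon.
- carrier (a joint): Carrier position along the rail's y, m: 0 middle, +-0.125 in a detent, stops at +-0.137. A detent draws it in from about 6 mm; pushing takes 2 to 12 N. Grey block, 140 mm across the rail, 90 mm along it, top 56 mm above the table; its end faces can be pushed with shut fingers 38 to 56 mm above the table, between the rods. Cannot lift off.
- carrier_mid (a point): Centre of the carrier's top face, 56 mm above the table; axes as the rail's.
- leaf (a joint): Angle of the turnover frame on the carrier, rad: 0 = flat on the far side (rail +x), reflector's white face up; pi/2 = upright; pi = flat on the near side (rail -x), brass face up, at its stop. Stiff: stays where left. The hinge line runs along the rail's y, above the carrier's middle, 64 mm above the table.
- leaf_bar (a point): Centre of the orange cross bar at the frame's free end, 90 mm from the hinge line: 12 mm thick, 24 mm long along the rail's y; grip it by its two ends, fingers astride; it turns between the pads. The frame is a dark plate 66 mm wide, 6 mm thick, 8 to 68 mm from the hinge; a 12 mm wide neck joins bar and plate. x points from hinge to bar, y along the bar.
- leaf_centre (a point): Centre of the reflector disc (54 mm across, white on one face, brass on the other) in the frame, 38 mm from the hinge line.
- burner: Loose brass burner standing upright on the rail bed, 70 mm tall, 140 g: foot 40 mm across and 8 mm thick, waist 22 mm across, head 32 mm across from 42 mm to 70 mm above its foot. Origin: centre of its underside; z up.
- tray: Fixed blue open tray, outside 170 mm (its x) x 120 mm (its y), walls 5 mm thick and 34 mm high, floor 5 mm thick. Origin: centre of its underside on the table.
- valve: Steel slug (round, 34 mm across, 30 mm tall, loose) standing in the tray. Origin: centre of its underside. Leave alone.
- beacon_green: Fixed green beacon, 48 mm across, 68 mm tall, on the table 145 mm from the rail's middle line on the far side, beside the station to go to. Axes parallel to the rail's. Origin: centre of its underside.
- beacon_red: The same in red, beside the other station.
- cap: Loose white ceramic cap, 42 mm across, 34 mm tall, standing on the rail bed by the red station. Origin: centre of its underside. Leave alone.
- lantern: Loose green and glass camp lantern, 94 mm across, 150 mm tall, on the table. Origin: centre of its underside. Leave alone.
- jar: Loose amber glass jar, 52 mm across, 60 mm tall, on the table beyond the rail, between the beacons. Origin: centre of its underside. Leave alone.

How it is judged:
On the way, in this order (a step that is already met when the one before it is completed fails the run):
1. the burner stands upright on the tray floor, released (x of burner in the frame of tray between -0.066 and 0.066 m and y of burner in the frame of tray between -0.043 and 0.043 m and z of burner in the frame of tray below 0.01 m and angle between burner's own z axis and vertical below 0.12 rad and linear speed of burner below 0.03 m/s and contact force between burner and the fingers below 0.1 N), for 0.2 s.
2. the frame lies flat on the near side, brass face up (value of joint leaf above 3.04159 rad), for 0.2 s.
3. the carrier sits in the detent by the green beacon (y of carrier_mid in the frame of beacon_green between -0.004 and 0.004 m and velocity of joint carrier between -0.01 and 0.01 m/s), for 0.2 s.
At the end, for the whole second after the job is handed in: The burner stands upright (within 7 degrees), at rest and released on the tray floor; the frame lies flat on the near side, brass face up (within 6 degrees of its stop); the carrier rests in the detent beside the green beacon, within 4 mm of its centre line (all of step 1 and all of step 3 and value of joint leaf above 3.04159 rad); the robot touches nothing.
It fails at once if the white cap is shifted by more than 20 mm or tipped (distance of cap from where it was at the start of the episode above 0.02 m or angle between cap's own z axis and vertical above 0.35 rad).
It fails at once if the steel slug is shifted by more than 20 mm or tipped (distance of valve from where it was at the start of the episode above 0.02 m or angle between valve's own z axis and vertical above 0.35 rad).
It fails at once if the lantern is shifted by more than 20 mm or tipped (distance of lantern from where it was at the start of the episode above 0.02 m or angle between lantern's own z axis and vertical above 0.35 rad).
It fails at once if the amber jar is shifted by more than 20 mm or tipped (distance of jar from where it was at the start of the episode above 0.02 m or angle between jar's own z axis and vertical above 0.35 rad).
It also fails if it takes over 72 s, if anything falls off the work surface, if the arm or the gripper's body presses on something with over 40 N, if the wrist force passes 120 N, or if a joint passes its speed limit or range.

## Working session

There is one attempt and no reset: what is moved stays moved. The work goes in short steps, Python scripts to look and compute and a tool call to move; the robot and the scene stay as the last step left them, time stands still between calls to the robot, and variables do not carry over. Pictures are saved under pics/ and viewed, about 8 in all and at most 12, crops included, and the job is handed in when it is done.

Besides the shell and the picture viewer there is one more tool, called after "Emit:" by a JSON object that holds its "name" and its "arguments", one argument or row to a line. send_rows: Moves the arm, as the interface text tells. Its arguments: {"type":"object","properties":{"targets":{"type":"array","items":{"type":"object","properties":{"dx":{"type":"number"},"dy":{"type":"number"},"dz":{"type":"number"},"turn":{"type":"number"},"gripper":{"type":"number"}}}},"force":{"type":"number"}},"required":["targets"]}

```bash
mkdir -p pics
cat > h.py <<'E'
import numpy as np, cv2
from scipy.spatial.transform import Rotation as R
from plant import arm
def snap(n,f=None):
    c=arm.camera(n)
    if f: cv2.imwrite('pics/'+f,c['image'][:,:,::-1])
    return c
def K(c):
    f=200/np.tan(np.radians(c['fov_y'])/2); return f
def rot(c):
    r=np.array(c['rotation']); return r if r.shape==(3,3) else R.from_rotvec(r).as_matrix()
def slopes(c,uv):
    uv=np.atleast_2d(np.array(uv,float)); d=(uv-[c['cx'],c['cy']])/K(c); s=d.copy()
    for _ in range(20): s=d/(1+c['k1']*(s**2).sum(1,keepdims=True))
    return s
def ray(c,uv):
    s=slopes(c,uv); v=np.c_[s[:,0],-s[:,1],-np.ones(len(s))]
    return v@rot(c).T
def onplane(c,uv,z):
    d=ray(c,uv); o=np.array(c['xyz']); return o+d*((z-o[2])/d[:,2])[:,None]
def cloud(c):
    v,u=np.mgrid[0:400,0:640]; p=ray(c,np.c_[u.ravel(),v.ravel()])*c['depth'].reshape(-1,1)+np.array(c['xyz'])
    p[c['depth'].ravel()==0]=np.nan
    return p.reshape(400,640,3)
E
python3 - <<'E'
from h import *
for n in('scene','side','wrist'):
    c=snap(n,n+'1.png'); print(n,c['xyz'],rot(c).round(3).tolist(),c['fov_y'],c['cx'],c['cy'],c['k1'],(c['depth']>0).mean())
print(arm.read_state(),arm.tcp_to_grasp)
a=cv2.imread('pics/scene1.png');
E
```

```text
scene [ 1.07053706 -0.39143957  0.64087946] [[0.609, -0.519, 0.6], [0.793, 0.407, -0.453], [-0.009, 0.752, 0.659]] 57.651559281809 319.490067633932 201.3439992273506 -0.07390909323818581 0.99608203125
side [0.50166751 0.75430471 0.57046679] [[-0.996, 0.059, -0.068], [-0.089, -0.556, 0.826], [0.012, 0.829, 0.559]] 54.00178747379921 319.88663605101993 201.86089831825572 -0.0933622707661302 0.99615625
wrist [0.57412164 0.07487612 0.37238718] [[1.0, 0.0, 0.001], [-0.001, 0.956, 0.295], [-0.001, -0.295, 0.956]] 67.12606962154182 321.22036014899527 201.2978010228974 -0.04541337353246767 0.9959609375
{'clock': 0.15, 'q': array([-2.10121774e-01,  1.58929763e-01,  1.59793921e+00, -1.57852355e-05,
        1.38617632e+00, -2.10122690e-01]), 'dq': array([-3.97146489e-04, -2.29239758e-04, -2.97803006e-03, -1.05962365e-03,
       -4.20820423e-04, -7.61853524e-06]), 'joint_efforts': array([-2.14565043e-04, -3.96382570e+01, -3.31784391e+01, -3.73612720e-04,
        5.52137004e-03,  3.93964319e-05]), 'tcp_pos': array([5.74543361e-01, 5.88779548e-05, 2.30530640e-01]), 'tcp_rot': array([-1.21003787,  1.21038131, -1.20831123]), 'wrist_force': array([-0.27052315, -0.65868229, -0.23512982]), 'wrist_torque': array([ 0.03190532, -0.01117039,  0.0084639 ]), 'grip_width': 0.08522134189830075} 0.0187
```

View pics/scene1.png

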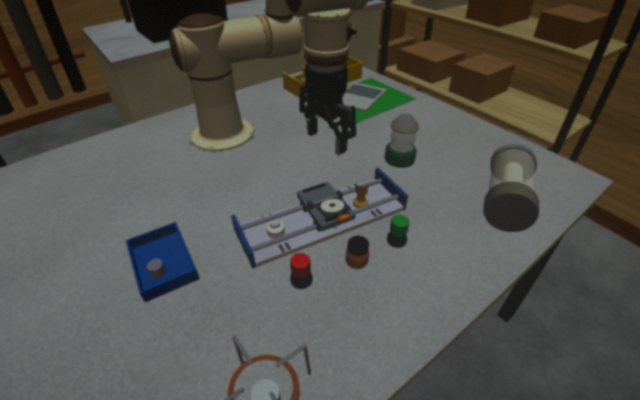

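View pics/side1.png

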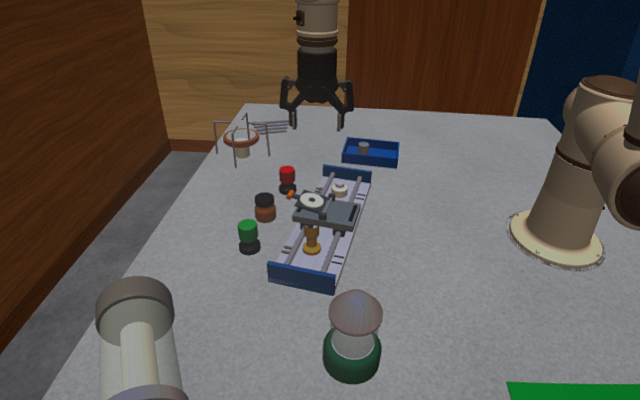

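Scene: red beacon (301,262), green (399,222), burner (361,193) in the +y half of the rail, white cap (276,229), tray (162,262) with the slug (156,266), orange bar (344,217) on the far side, lantern (402,135). Side: burner (312,240), carrier (327,212), end plates (302,277) and (347,173). Next I'll measure by colour and depth.

```bash
cat > m.py <<'E'
from h import *
def masks(c):
    h=cv2.cvtColor(c['image'],cv2.COLOR_RGB2HSV); H,S,V=[h[...,i].astype(int) for i in range(3)]
    return dict(blue=(H>105)&(H<125)&(S>140)&(V>30),green=(H>50)&(H<75)&(S>150),red=((H<4)|(H>176))&(S>170)&(V>80),
     brass=(H>10)&(H<24)&(S>140)&(V>70), orange=(H>4)&(H<11)&(S>190)&(V>110))
def comps(c,P,m,mn=15):
    n,l,s,ct=cv2.connectedComponentsWithStats(m.astype(np.uint8))
    for i in range(1,n):
        if s[i,4]<mn: continue
        p=P[l==i]; p=p[~np.isnan(p[:,0])]
        if len(p)<5: continue
        yield ct[i],s[i,4],p,l==i
E
python3 - <<'E'
from m import *
for n in('scene','side','wrist'):
    c=snap(n); P=cloud(c); print(n)
    for k,m in masks(c).items():
        for ct,a,p,_ in comps(c,P,m):
            md=np.median(p,0)
            if not(0.2<md[0]<0.95 and abs(md[1])<.6 and -.02<md[2]<.2): continue
            print(k,ct.round(0),a,'med',md.round(3),'lo',np.percentile(p,3,0).round(3),'hi',np.percentile(p,97,0).round(3))
    # blue min area rects in world XY
    for ct,a,p,_ in comps(c,P,masks(c)['blue'],80):
        top=p[p[:,2]>np.percentile(p[:,2],95)-.006]
        print(' bluetop',ct.round(),cv2.minAreaRect(top[:,:2].astype(np.float32)*1000),top[:,2].mean().round(4))
E
```

```text
scene
blue [391. 182.] 70 med [0.588 0.21  0.05 ] lo [0.527 0.199 0.048] hi [0.643 0.222 0.053]
blue [242. 236.] 129 med [ 0.522 -0.194  0.05 ] lo [ 0.455 -0.204  0.049] hi [ 0.571 -0.18   0.052]
blue [161. 261.] 3104 med [ 0.432 -0.361  0.007] lo [ 0.354 -0.421  0.004] hi [ 0.526 -0.306  0.035]
green [400. 221.] 137 med [0.714 0.104 0.068] lo [0.699 0.09  0.066] hi [0.729 0.12  0.07 ]
red [300. 261.] 216 med [ 0.669 -0.14   0.068] lo [ 0.653 -0.156  0.065] hi [ 0.685 -0.124  0.07 ]
brass [360. 202.] 65 med [0.581 0.106 0.029] lo [0.565 0.098 0.024] hi [0.59  0.123 0.036]
brass [343. 216.] 28 med [0.636 0.003 0.085] lo [ 0.624 -0.008  0.076] hi [0.639 0.017 0.086]
 bluetop [242. 236.] ((511.50799560546875, -192.75436401367188), (7.971393585205078, 128.27816772460938), 80.09566497802734) 0.0501
 bluetop [161. 261.] ((439.7970275878906, -362.50628662109375), (116.50153350830078, 171.29188537597656), 83.70439910888672) 0.0332
side
blue [372. 153.] 1228 med [ 0.426 -0.372  0.015] lo [ 0.355 -0.423  0.002] hi [ 0.516 -0.293  0.034]
blue [354. 172.] 147 med [ 0.476 -0.18   0.047] lo [ 0.44
[... 1216 characters left out ...]
51]
blue [317. 316.] 36 med [ 0.569 -0.197  0.027] lo [ 0.563 -0.198  0.019] hi [ 0.572 -0.195  0.036]
green [457.  76.] 1809 med [0.704 0.106 0.067] lo [0.69  0.089 0.038] hi [0.725 0.123 0.069]
red [396. 295.] 700 med [ 0.663 -0.136  0.067] lo [ 0.646 -0.153  0.065] hi [ 0.678 -0.119  0.069]
brass [319.  71.] 573 med [0.573 0.112 0.026] lo [0.556 0.098 0.024] hi [0.589 0.132 0.078]
brass [417. 175.] 282 med [0.681 0.005 0.033] lo [ 0.674 -0.022  0.028] hi [0.705 0.015 0.037]
brass [381. 184.] 214 med [0.633 0.003 0.084] lo [ 0.629 -0.008  0.082] hi [0.638 0.014 0.085]
 bluetop [272. 319.] ((544.5724487304688, -122.75732421875), (191.22119140625, 122.266845703125), 63.90916442871094) 0.0517
```

View pics/wrist1.png

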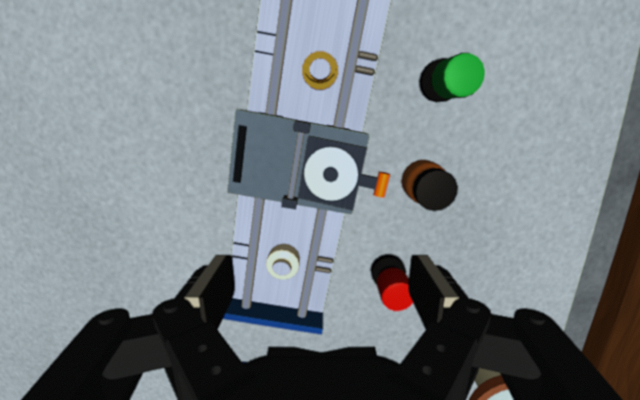

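Wrist view: burner ring at (320,71), cap (283,262), bar (382,184), frame flat on the far side, jar (432,188), carrier near the middle. The rail yaw is about -10°.

```bash
cat >> h.py <<'E'
def to(tx,ty,tz,yaw=None):
    "total tool-axis shift (cm) from the measured pose to world point"
    s=arm.read_state(); M=R.from_rotvec(s['tcp_rot']).as_matrix()
    d=M.T@(np.array([tx,ty,tz])-s['tcp_pos'])*100
    cur=np.degrees(np.arctan2(M[1,2],M[0,2]))
    print('clk %.2f tcp'%s['clock'],s['tcp_pos'].round(4),'zyaw %.1f'%cur,'dx,dy,dz',d.round(2),'w',round(s['grip_width'],4))
E
python3 - <<'E'
from m import *
c=snap('wrist')
print('ring',onplane(c,[[320,71]],.086))
for n in('wrist','side','scene'):
    c=snap(n);P=cloud(c);m=masks(c)['brass']
    for ct,a,p,l in comps(c,P,m,50):
        md=np.median(p,0)
        if abs(md[1]-.115)<.03 and abs(md[0]-.575)<.03:
            ys,xs=np.nonzero(l); t=p[p[:,2]>.06]
            print(n,'px',xs.min(),xs.max(),ys.min(),ys.max(),'head',len(t),t.mean(0) if len(t) else '')
            if n=='wrist': print('bbox centre ray',onplane(c,[[(xs.min()+xs.max())/2,(ys.min()+ys.max())/2]],.086))
    # tall points near burner / slug / rail end
    q=P.reshape(-1,3); 
    b=q[(abs(q[:,0]-.575)<.04)&(abs(q[:,1]-.115)<.04)&(q[:,2]>.08)&(q[:,2]<.092)]
    print(n,'burner top',len(b),b.min(0) if len(b) else'',b.max(0) if len(b) else '')
    b=q[(abs(q[:,0]-.437)<.07)&(abs(q[:,1]+.36)<.045)&(q[:,2]>.029)&(q[:,2]<.04)]
    if len(b): print(n,'slug top',len(b),b.mean(0),b.min(0),b.max(0))
    t=q[(abs(q[:,0]-.437)<.12)&(abs(q[:,1]+.36)<.1)&(q[:,2]>.029)&(q[:,2]<.04)]
    if len(t): print('tray rim',cv2.minAreaRect((t[:,:2]*1000).astype(np.float32)))
for n in('side','scene'):
    c=snap(n); i=c['image']; y,x=((100,300) if n=='side' else (180,100)); 
    cv2.imwrite('pics/%s_c.png'%n,cv2.convertScaleAbs(cv2.resize(i[y:y+130,x:x+130][:,:,::-1],None,fx=4,fy=4),alpha=1.6))
E
python3 -c "
import cv2,numpy as np
cv2.imwrite('pics/two.png',np.hstack([cv2.resize(cv2.imread('pics/%s_c.png'%n),(400,400)) for n in('side','scene')]))"
```

```text
ring [[0.57319656 0.10696398 0.086     ]]
wrist px 302 336 52 88 head 54 [0.57277947 0.10155943 0.07201532]
bbox centre ray [[0.57240493 0.10778774 0.086     ]]
wrist burner top 14 [0.56154332 0.09891704 0.08013807] [0.5795986  0.1031865  0.08463415]
side px 303 319 228 254 head 110 [0.57005816 0.13009153 0.07155052]
side burner top 33 [0.5566355  0.12033533 0.08002978] [0.58488014 0.13415175 0.08613504]
side slug top 52 [ 0.4599645  -0.37472847  0.03305302] [ 0.4445327  -0.39544979  0.02988386] [ 0.47618866 -0.35824938  0.03616069]
tray rim ((436.0478820800781, -360.20733642578125), (127.41976928710938, 172.06536865234375), 84.35781860351562)
scene px 354 366 199 205 head 0 
scene burner top 25 [0.56806971 0.09927285 0.08014276] [0.58985564 0.1236654  0.08644967]
scene slug top 174 [ 0.46430384 -0.38047886  0.03444513] [ 0.44454536 -0.39666545  0.02901711] [ 0.47922934 -0.36330607  0.0377253 ]
tray rim ((437.6802978515625, -361.912109375), (121.78324890136719, 176.27980041503906), 83.57408142089844)
```

View pics/two.png

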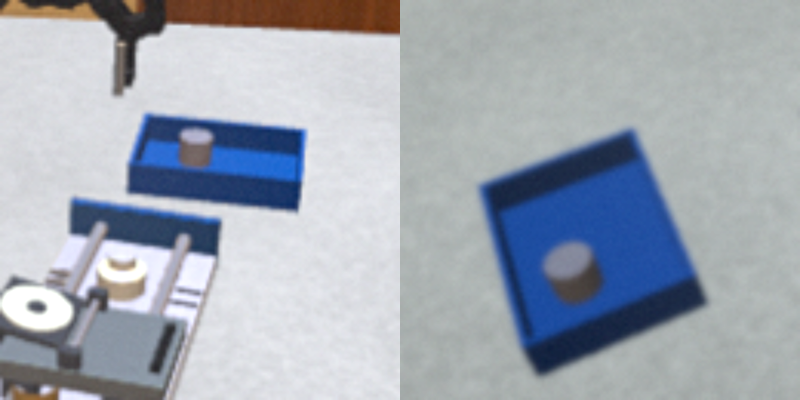

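Slug at about (0.462,-0.377) and tray centre (0.437,-0.361), so the burner's goal is (0.406,-0.348). Going above the burner now.

Emit:
{"name": "send_rows", "arguments": {
  "targets": [
    {"dx": -3.6,"dy": 1.5},
    {"dx": -3.6,"dy": 2},
    {"dx": -3.6,"dy": 2,"dz": -0.1},
    {"turn": 10},
    {"dx": 0}
  ]
}}

```text
invalid input at $.targets[0]: expected keys dx, dy, dz, turn, gripper
```

Run:
```python
from m import *
c=snap('wrist','w2.png');P=cloud(c);m=masks(c)['brass']
for ct,a,p,l in comps(c,P,m,80):
    ys,xs=np.nonzero(l); print(ct,a,np.median(p,0).round(4),xs.min(),xs.max(),ys.min(),ys.max(),onplane(c,[[(xs.min()+xs.max())/2,(ys.min()+ys.max())/2]],.086))
to(.572,.108,.053)
```

```text
[318.52372583  70.85588752] 569 [0.5712 0.1118 0.0265] 302 335 52 88 [[0.57215468 0.10777273 0.086     ]]
[416.         174.86594203] 276 [0.6806 0.0051 0.0327] 405 438 162 199 [[0.67295487 0.00730855 0.086     ]]
[380.60952381 184.12857143] 210 [0.6332 0.0031 0.0839] 374 387 173 196 [[0.63273232 0.00324282 0.086     ]]
clk 0.65 tcp [ 0.575  -0.      0.2313] zyaw -0.0 dx,dy,dz [-10.8   17.83  -0.3 ] w 0.0856
```

View pics/w2.png

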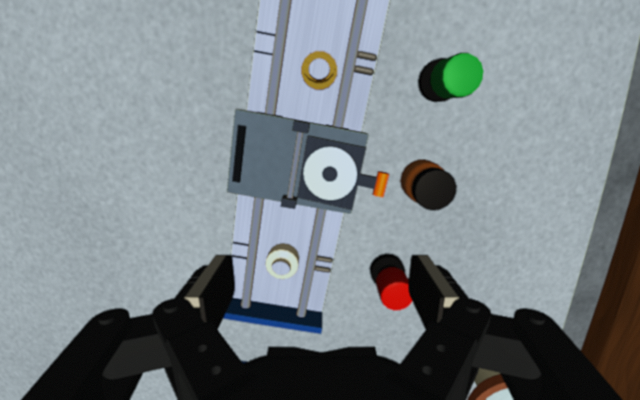

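The call was refused because every row needs all five keys, so the view is unchanged (ring at (319,71)). I'll send full rows.

Emit:
{"name": "send_rows", "arguments": {
  "targets": [
    {"dx": -3.6,"dy": 1.5,"dz": 0,"turn": 0,"gripper": 8.5},
    {"dx": -3.6,"dy": 2,"dz": 0,"turn": 0,"gripper": 8.5},
    {"dx": -3.6,"dy": 2,"dz": -0.3,"turn": 0,"gripper": 8.5},
    {"dx": 0,"dy": 0,"dz": 0,"turn": 10,"gripper": 8.5},
    {"dx": 0,"dy": 0,"dz": 0,"turn": 0,"gripper": 8.5}
  ],
  "force": 40
}}

```text
clock: 1.27
tcp_pos: [0.5719, 0.1083, 0.1761]
tcp_rot: [-1.123, 1.335, -1.335]
wrist_force: [0.3, -0.5, 0.3]
grip_width: 0.0851
```

Run:
```python
from m import *
c=snap('wrist','w3.png');P=cloud(c);m=masks(c)['brass']
for ct,a,p,l in comps(c,P,m,80):
    ys,xs=np.nonzero(l); print(ct,a,np.median(p,0).round(4),xs.min(),xs.max(),ys.min(),ys.max(),onplane(c,[[(xs.min()+xs.max())/2,(ys.min()+ys.max())/2]],.086))
to(.572,.108,.053)
```

```text
[320.56916427 176.08069164] 694 [0.5735 0.1245 0.0265] 302 339 160 197 [[0.57463876 0.1299771  0.086     ]]
[452.44797688 256.60982659] 346 [0.6949 0.0111 0.0329] 435 474 249 265 [[0.67680985 0.04189776 0.086     ]]
[406.34134615 301.00480769] 208 [0.6319 0.0023 0.0838] 401 412 286 312 [[0.63203655 0.00700703 0.086     ]]
clk 1.32 tcp [0.5722 0.108  0.1765] zyaw -9.8 dx,dy,dz [-0.   12.35 -0.02] w 0.0849
```

View pics/w3.png

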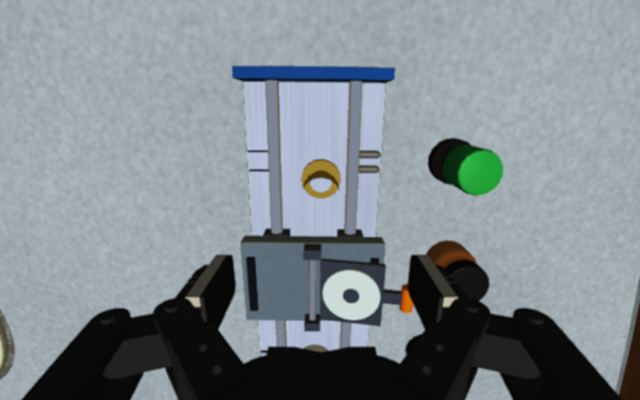

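Run:
```python
from m import *
c=snap('wrist');P=cloud(c)
for v in range(156,202,4): print(v,[ '%d'%(P[v,u,2]*1000) for u in range(298,346,4)],['%d'%(P[v,320,1]*1000)])
cv2.imwrite('pics/w3z.png',cv2.resize(c['image'][130:230,260:380][:,:,::-1],None,fx=6,fy=6,interpolation=cv2.INTER_CUBIC))
for z in(.024,.05,.086): print(z,onplane(c,[[320.5,178.5]],z))
```

```text
156 ['15', '15', '16', '15', '16', '14', '15', '14', '15', '16', '14', '15'] ['136']
160 ['14', '15', '15', '15', '20', '23', '24', '20', '15', '15', '15', '17'] ['133']
164 ['14', '14', '16', '23', '25', '25', '26', '26', '24', '18', '14', '16'] ['130']
168 ['14', '14', '24', '25', '26', '28', '28', '27', '27', '24', '15', '15'] ['127']
172 ['14', '22', '25', '27', '60', '64', '63', '60', '28', '25', '23', '15'] ['130']
176 ['15', '24', '25', '67', '77', '78', '81', '76', '68', '26', '24', '15'] ['130']
180 ['16', '23', '71', '85', '14', '15', '16', '15', '15', '75', '24', '16'] ['112']
184 ['14', '22', '27', '15', '15', '15', '16', '15', '15', '26', '24', '14'] ['108']
188 ['14', '15', '24', '28', '15', '14', '14', '14', '29', '25', '83', '14'] ['103']
192 ['15', '15', '24', '25', '26', '28', '27', '27', '25', '24', '16', '15'] ['103']Traceback (most recent call last):
  File "<stdin>", line 3, in <module>
ValueError: cannot convert float NaN to integer
```

Run:
```python
from m import *
c=snap('wrist');m=masks(c)['brass'];P=cloud(c)
for ct,a,p,l in comps(c,P,m,400):
    ct2=max(cv2.findContours(l.astype(np.uint8),0,2)[0],key=len); e=cv2.minEnclosingCircle(ct2); print(e,onplane(c,[e[0]],.022))
to(.5735,.117,.053)
```

```text
((319.86761474609375, 177.6819305419922), 18.630189895629883) [[0.57207592 0.1158013  0.022     ]]
clk 1.43 tcp [0.5724 0.1076 0.1768] zyaw -9.9 dx,dy,dz [-0.95 12.38 -0.06] w 0.0846
```

Emit:
{"name": "send_rows", "arguments": {
  "targets": [
    {"dx": -0.9,"dy": 3,"dz": 0,"turn": 0,"gripper": 8.5},
    {"dx": 0,"dy": 3.5,"dz": 0,"turn": 0,"gripper": 8.5},
    {"dx": 0,"dy": 3.5,"dz": 0,"turn": 0,"gripper": 6},
    {"dx": 0,"dy": 2.2,"dz": 0,"turn": 0,"gripper": 5},
    {"dx": 0,"dy": 0,"dz": 0,"turn": 0,"gripper": 2.5},
    {"dx": 0,"dy": 0,"dz": 0,"turn": 0,"gripper": 2.5},
    {"dx": 0,"dy": 0,"dz": 0,"turn": 0,"gripper": 2.5},
    {"dx": 0,"dy": 0,"dz": 0,"turn": 0,"gripper": 2.5}
  ],
  "force": 40
}}

```text
clock: 2.42
tcp_pos: [0.5741, 0.1168, 0.0552]
tcp_rot: [-1.12, 1.335, -1.337]
wrist_force: [-1.0, 0.1, -1.9]
grip_width: 0.031
```

Run:
```python
from m import *
snap('wrist','w4.png')
to(.406,-.348,.12)
```

```text
clk 2.48 tcp [0.574  0.1168 0.055 ] zyaw -10.0 dx,dy,dz [48.69 -6.52 -8.47] w 0.0309
```

View pics/w4.png

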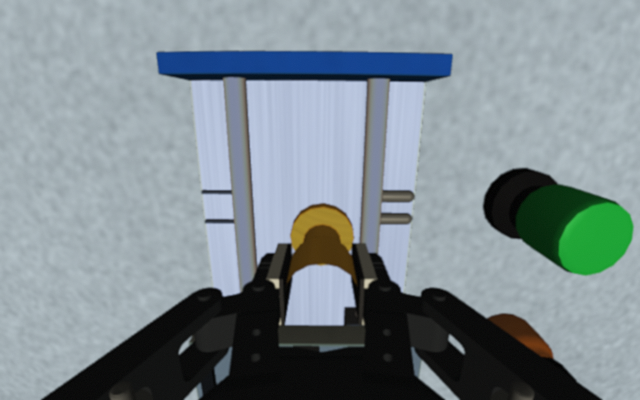

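Held at 31 mm, with the foot at (322,230) centred between the pads. Lifting and carrying.

Emit:
{"name": "send_rows", "arguments": {
  "targets": [
    {"dx": 0,"dy": -4,"dz": 0,"turn": 0,"gripper": 2.5},
    {"dx": 0,"dy": -5,"dz": 0,"turn": 0,"gripper": 2.5},
    {"dx": 3,"dy": -2,"dz": -1,"turn": 0,"gripper": 2.5},
    {"dx": 5,"dy": 0,"dz": -1.5,"turn": 0,"gripper": 2.5},
    {"dx": 5.5,"dy": 0,"dz": -1.5,"turn": 0,"gripper": 2.5},
    {"dx": 5.5,"dy": 0,"dz": -1.5,"turn": 0,"gripper": 2.5},
    {"dx": 5.5,"dy": 0,"dz": -1.5,"turn": 0,"gripper": 2.5},
    {"dx": 5.5,"dy": 0,"dz": -1.5,"turn": 0,"gripper": 2.5}
  ]
}}

```text
clock: 3.48
tcp_pos: [0.4369, -0.1654, 0.1648]
tcp_rot: [-1.121, 1.335, -1.337]
wrist_force: [0.9, 0.3, -1.6]
grip_width: 0.0312
```

Emit:
{"name": "send_rows", "arguments": {
  "targets": [
    {"dx": 5.5,"dy": 0,"dz": 0,"turn": 0,"gripper": 2.5},
    {"dx": 5.5,"dy": 0,"dz": 0,"turn": 0,"gripper": 2.5},
    {"dx": 5,"dy": 0,"dz": 0,"turn": 0,"gripper": 2.5},
    {"dx": 2.6,"dy": 0,"dz": 0,"turn": 0,"gripper": 2.5},
    {"dx": 0,"dy": 0,"dz": 0,"turn": 0,"gripper": 2.5},
    {"dx": 0,"dy": 0,"dz": 0,"turn": 0,"gripper": 2.5}
  ]
}}

```text
clock: 4.22
tcp_pos: [0.4057, -0.3457, 0.1641]
tcp_rot: [-1.121, 1.337, -1.335]
wrist_force: [0.3, 1.2, -1.5]
grip_width: 0.031
```

Run:
```python
from m import *
c=snap('wrist','w5.png');P=cloud(c);q=P.reshape(-1,3)
b=q[(abs(q[:,0]-.46)<.035)&(abs(q[:,1]+.377)<.035)&(q[:,2]>.029)&(q[:,2]<.04)]
if len(b): print('slug',b.mean(0),b.min(0),b.max(0))
for ct,a,p,_ in comps(c,P,masks(c)['blue'],200):
    t=p[(p[:,2]>.028)&(p[:,2]<.045)]; print(a,cv2.minAreaRect((t[:,:2]*1000).astype(np.float32)))
to(.406,-.348,.044)
```

```text
slug [ 0.46048131 -0.38064506  0.03415012] [ 0.44434865 -0.39831609  0.02930084] [ 0.47696147 -0.36511525  0.0365291 ]
16573 ((437.576416015625, -363.137939453125), (120.4141845703125, 169.76454162597656), 83.82966613769531)
clk 4.28 tcp [ 0.4058 -0.3455  0.1641] zyaw -9.9 dx,dy,dz [ 0.25 12.01  0.07] w 0.0306
```

View pics/w5.png

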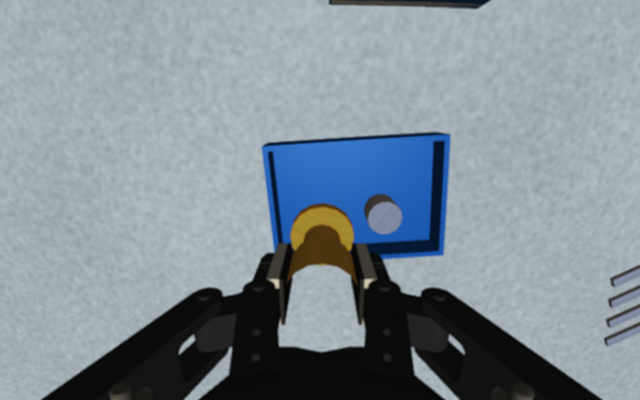

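The burner is over the tray's left half, with the slug at (384,216) clear of it. Lowering.

Emit:
{"name": "send_rows", "arguments": {
  "targets": [
    {"dx": 0.3,"dy": 4,"dz": 0,"turn": 0,"gripper": 2.5},
    {"dx": 0,"dy": 4,"dz": 0,"turn": 0,"gripper": 2.5},
    {"dx": 0,"dy": 2.5,"dz": 0,"turn": 0,"gripper": 2.5},
    {"dx": 0,"dy": 1,"dz": 0,"turn": 0,"gripper": 2.5},
    {"dx": 0,"dy": 0.4,"dz": 0,"turn": 0,"gripper": 2.5},
    {"dx": 0,"dy": 0,"dz": 0,"turn": 0,"gripper": 2.5}
  ]
}}

```text
clock: 5.03
tcp_pos: [0.4055, -0.3503, 0.0462]
tcp_rot: [-1.122, 1.335, -1.338]
wrist_force: [1.2, 0.3, -1.0]
grip_width: 0.0307
```

Run:
```python
from m import *
to(.406,-.348,.044); print(arm.read_state()['wrist_force'])
```

```text
clk 5.03 tcp [ 0.4055 -0.3503  0.0462] zyaw -10.0 dx,dy,dz [-0.24  0.22  0.01] w 0.0307
[ 1.15998644  0.28701739 -0.95302562]
```

Lower the last 2 mm and release gently.

Emit:
{"name": "send_rows", "arguments": {
  "targets": [
    {"dx": 0,"dy": 0.2,"dz": 0,"turn": 0,"gripper": 2.5},
    {"dx": 0,"dy": 0,"dz": 0,"turn": 0,"gripper": 2.5},
    {"dx": 0,"dy": 0,"dz": 0,"turn": 0,"gripper": 3.6},
    {"dx": 0,"dy": 0,"dz": 0,"turn": 0,"gripper": 5},
    {"dx": 0,"dy": 0,"dz": 0,"turn": 0,"gripper": 6},
    {"dx": 0,"dy": 0,"dz": 0,"turn": 0,"gripper": 6},
    {"dx": 0,"dy": -4,"dz": 0,"turn": 0,"gripper": 6},
    {"dx": 0,"dy": -5,"dz": 0,"turn": 0,"gripper": 6}
  ]
}}

```text
clock: 6.02
tcp_pos: [0.4041, -0.349, 0.1331]
tcp_rot: [-1.121, 1.34, -1.334]
wrist_force: [0.9, -0.3, 0.5]
grip_width: 0.0602
```

Run:
```python
from m import *
for n in('side','scene'):
    c=snap(n);P=cloud(c)
    for ct,a,p,l in comps(c,P,masks(c)['brass'],40):
        md=np.median(p,0)
        if abs(md[1]+.35)<.08 and md[0]>.3: print(n,a,md.round(3),np.percentile(p,2,0).round(3),np.percentile(p,98,0).round(3))
# leaf bar in rail frame
O=np.array([.542,.011]);
for n in('side','scene'):
    c=snap(n); P=cloud(c)
    for k in('brass','orange'):
        for ct,a,p,l in comps(c,P,masks(c)[k],8):
            md=np.median(p,0)
            if abs(md[0]-.633)<.02 and abs(md[1])<.03: print(n,k,a,ct,p.mean(0).round(4),p.min(0).round(4),p.max(0).round(4))
to(.632,.003,.15)
i=snap('side')['image'];j=snap('scene')['image']
cv2.imwrite('pics/chk.png',np.hstack([cv2.convertScaleAbs(cv2.resize(x[:,:,::-1],(400,400)),alpha=1.5) for x in (i[100:200,310:410],j[180:300,90:210])]))
```

```text
side 125 [ 0.404 -0.338  0.051] [ 0.39  -0.35   0.015] [ 0.417 -0.331  0.072]
scene 112 [ 0.417 -0.351  0.016] [ 0.402 -0.367  0.011] [ 0.425 -0.335  0.023]
side brass 24 [289.83333333 192.54166667] [0.6325 0.0045 0.084 ] [ 0.6266 -0.006   0.0819] [0.638  0.0176 0.086 ]
scene brass 31 [343.61290323 215.67741935] [0.6337 0.0056 0.0824] [ 0.6122 -0.0093  0.0594] [0.6398 0.033  0.0876]
scene orange 9 [343.33333333 218.        ] [6.392e-01 1.000e-04 8.260e-02] [ 0.6363 -0.0075  0.0814] [0.6414 0.0089 0.0847]
clk 6.22 tcp [ 0.4054 -0.3506  0.1344] zyaw -10.0 dx,dy,dz [-38.76  -1.6   16.17] w 0.0605
```

View pics/chk.png

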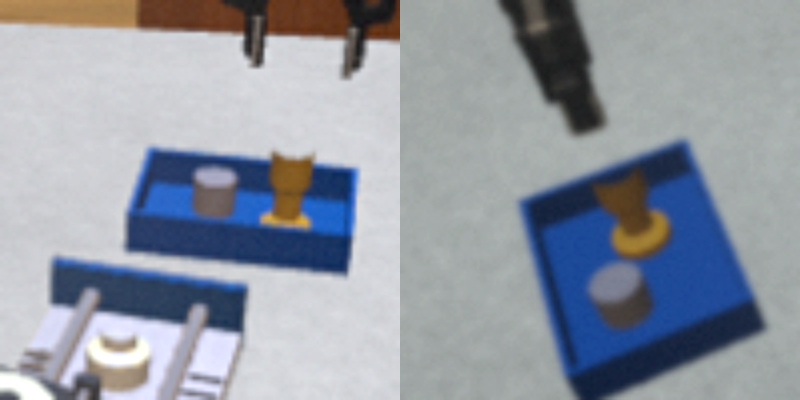

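The burner stands upright in the tray beside the slug in both views (side crop (290,190), scene crop (635,215)), released. Now turning the jaws along the rail's y for the bar.

Emit:
{"name": "send_rows", "arguments": {
  "targets": [
    {"dx": 0,"dy": -3,"dz": 0,"turn": -10,"gripper": 6},
    {"dx": 0,"dy": 0,"dz": 0,"turn": -10,"gripper": 6},
    {"dx": 0,"dy": 0,"dz": 0,"turn": -10,"gripper": 6},
    {"dx": 0,"dy": 0,"dz": 0,"turn": -10,"gripper": 6},
    {"dx": 0,"dy": 0,"dz": 0,"turn": -10,"gripper": 6},
    {"dx": 0,"dy": 0,"dz": 0,"turn": -10,"gripper": 6},
    {"dx": 0,"dy": 0,"dz": 0,"turn": -10,"gripper": 6},
    {"dx": 0,"dy": 0,"dz": 0,"turn": -10,"gripper": 6}
  ]
}}

```text
clock: 7.32
tcp_pos: [0.4042, -0.349, 0.1612]
tcp_rot: [-1.551, 0.272, -0.267]
wrist_force: [-0.7, 0.4, 0.3]
grip_width: 0.0601
```

Emit:
{"name": "send_rows", "arguments": {
  "targets": [
    {"dx": 0,"dy": 0,"dz": 0,"turn": -10,"gripper": 6},
    {"dx": 2,"dy": 0,"dz": 5,"turn": 0,"gripper": 6},
    {"dx": 2,"dy": 0,"dz": 5,"turn": 0,"gripper": 6},
    {"dx": 2,"dy": 0,"dz": 5,"turn": 0,"gripper": 6},
    {"dx": 2,"dy": 0,"dz": 5,"turn": 0,"gripper": 6},
    {"dx": 2,"dy": 0,"dz": 5,"turn": 0,"gripper": 6},
    {"dx": 2,"dy": 0,"dz": 5,"turn": 0,"gripper": 6},
    {"dx": 2,"dy": 0,"dz": 5,"turn": 0,"gripper": 6}
  ]
}}

```text
clock: 8.32
tcp_pos: [0.6033, -0.0277, 0.1612]
tcp_rot: [-1.566, 0.14, -0.134]
wrist_force: [0.5, -0.8, 0.6]
grip_width: 0.0594
```

Emit:
{"name": "send_rows", "arguments": {
  "targets": [
    {"dx": 2,"dy": 0,"dz": 3.5,"turn": 0,"gripper": 6},
    {"dx": 0,"dy": 0,"dz": 0,"turn": 0,"gripper": 6},
    {"dx": 0,"dy": 0,"dz": 0,"turn": 0,"gripper": 6}
  ]
}}

```text
clock: 8.7
tcp_pos: [0.6282, 0.001, 0.1616]
tcp_rot: [-1.567, 0.14, -0.135]
wrist_force: [0.1, 0.6, -0.3]
grip_width: 0.0603
```

Run:
```python
from m import *
c=snap('wrist','w6.png');P=cloud(c)
for k in('brass','orange'):
    for ct,a,p,l in comps(c,P,masks(c)[k],40):
        ys,xs=np.nonzero(l); print(k,ct.round(),a,p.mean(0).round(4),onplane(c,[ct],.084).round(4),np.percentile(p,3,0).round(3),np.percentile(p,97,0).round(3))
# leaf plate, carrier extent along rail y
O=np.array([.542,.011]);A=np.array([[.985,-.1736],[.1736,.985]])
q=P.reshape(-1,3);r=(q[:,:2]-O)@A.T
m=(abs(r[:,0]+.04)<.02)&(abs(q[:,2]-.056)<.004)&(abs(r[:,1])<.07); print('carrier near top y',np.nanpercentile(r[m,1],[1,99]))
m=(abs(q[:,2]-.05)<.004)&(abs(r[:,1])>.19); 
to(.6325,.0035,.064); print(arm.read_state()['q'].round(2))
```

```text
brass [325. 216.] 356 [0.6328 0.0022 0.0836] [[0.6326 0.0023 0.084 ]] [ 0.628 -0.008  0.081] [0.638 0.013 0.085]
brass [323. 245.] 451 [ 0.6807 -0.0074  0.0324] [[ 0.6566 -0.0034  0.084 ]] [ 0.674 -0.031  0.026] [0.693 0.013 0.038]
brass [620. 386.] 1017 [ 1.8549  1.0693 -0.6012] [[0.8699 0.2699 0.084 ]] [ 1.85   0.983 -0.65 ] [ 1.86   1.172 -0.543]
carrier near top y [-0.03532253  0.0524537 ]
clk 8.75 tcp [6.283e-01 6.000e-04 1.621e-01] zyaw 80.0 dx,dy,dz [0.39 9.81 0.36] w 0.0598
[-0.19  0.35  1.51 -0.    1.29 -1.59]
```

View pics/w6.png

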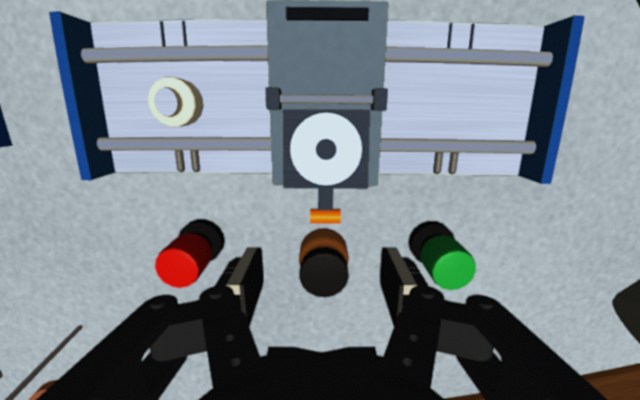

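The bar is at (325,216), i.e. (0.6327,0.0025), centred between the open fingers, with the jar (323,262) lower and beyond it. Descending and gripping.

Emit:
{"name": "send_rows", "arguments": {
  "targets": [
    {"dx": 0.4,"dy": 3,"dz": 0.2,"turn": 0,"gripper": 5},
    {"dx": 0,"dy": 3,"dz": 0,"turn": 0,"gripper": 5},
    {"dx": 0,"dy": 2.5,"dz": 0,"turn": 0,"gripper": 4.5},
    {"dx": 0,"dy": 1.5,"dz": 0,"turn": 0,"gripper": 4},
    {"dx": 0,"dy": 0,"dz": 0,"turn": 0,"gripper": 2},
    {"dx": 0,"dy": 0,"dz": 0,"turn": 0,"gripper": 2},
    {"dx": 0,"dy": 0,"dz": 0,"turn": 0,"gripper": 2},
    {"dx": 0,"dy": 0,"dz": 0,"turn": 0,"gripper": 2}
  ],
  "force": 30
}}

```text
clock: 9.75
tcp_pos: [0.632, 0.0025, 0.0631]
tcp_rot: [-1.567, 0.14, -0.134]
wrist_force: [-5.4, -1.2, -3.1]
grip_width: 0.0232
```

Run:
```python
from m import *
snap('wrist','w7.png'); to(.6327,.0025,.062); print(arm.read_state()['wrist_force'])
th=np.radians(np.r_[np.linspace(9,180,17)]); x=9*np.cos(th); z=9*np.sin(th)
print(np.c_[np.degrees(th),np.r_[0,np.diff(x)],np.r_[0,-np.diff(z)]].round(2))
```

```text
clk 9.80 tcp [0.632  0.0024 0.0631] zyaw 80.0 dx,dy,dz [0.07 0.11 0.02] w 0.023
[-5.95551295 -0.37564989 -2.75194283]
[[ 9.0000e+00  0.0000e+00  0.0000e+00]
 [ 1.9690e+01 -4.2000e-01 -1.6200e+00]
 [ 3.0380e+01 -7.1000e-01 -1.5200e+00]
 [ 4.1060e+01 -9.8000e-01 -1.3600e+00]
 [ 5.1750e+01 -1.2100e+00 -1.1600e+00]
 [ 6.2440e+01 -1.4100e+00 -9.1000e-01]
 [ 7.3120e+01 -1.5500e+00 -6.3000e-01]
 [ 8.3810e+01 -1.6400e+00 -3.4000e-01]
 [ 9.4500e+01 -1.6800e+00 -2.0000e-02]
 [ 1.0519e+02 -1.6500e+00  2.9000e-01]
 [ 1.1588e+02 -1.5700e+00  5.9000e-01]
 [ 1.2656e+02 -1.4300e+00  8.7000e-01]
 [ 1.3725e+02 -1.2500e+00  1.1200e+00]
 [ 1.4794e+02 -1.0200e+00  1.3300e+00]
 [ 1.5862e+02 -7.5000e-01  1.5000e+00]
 [ 1.6931e+02 -4.6000e-01  1.6100e+00]
 [ 1.8000e+02 -1.6000e-01  1.6700e+00]]
```

View pics/w7.png

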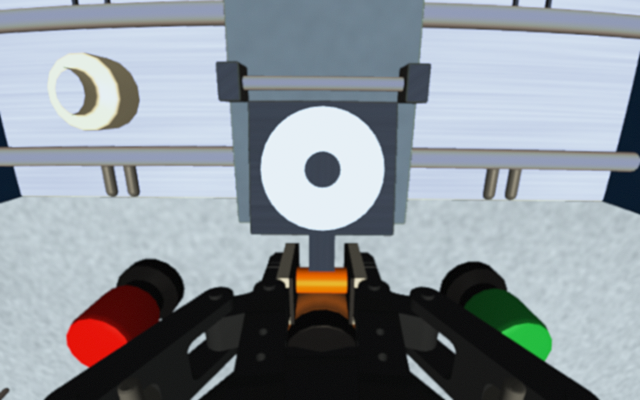

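Bar gripped at 23 mm (322,283). Swinging along a 90 mm arc.

Emit:
{"name": "send_rows", "arguments": {
  "targets": [
    {"dx": -0.4,"dy": -1.6,"dz": 0,"turn": 0,"gripper": 2},
    {"dx": -0.7,"dy": -1.5,"dz": 0,"turn": 0,"gripper": 2},
    {"dx": -1.0,"dy": -1.4,"dz": 0,"turn": 0,"gripper": 2},
    {"dx": -1.2,"dy": -1.15,"dz": 0,"turn": 0,"gripper": 2},
    {"dx": -1.4,"dy": -0.9,"dz": 0,"turn": 0,"gripper": 2}
  ]
}}

```text
clock: 10.42
tcp_pos: [0.5867, 0.0109, 0.1299]
tcp_rot: [-1.567, 0.136, -0.138]
wrist_force: [-1.8, -0.0, -9.1]
grip_width: 0.0235
```

Run:
```python
from m import *
to(.6327,.0025,.062); print(arm.read_state()['wrist_force'])
for n in('side','wrist'):
    c=snap(n); P=cloud(c)
    for ct,a,p,l in comps(c,P,masks(c)['brass']|masks(c)['orange'],8):
        md=np.median(p,0)
        if abs(md[0]-.59)<.08 and abs(md[1])<.05: print(n,a,p.mean(0).round(4),p.max(0).round(3))
```

```text
clk 10.43 tcp [0.5867 0.0109 0.1299] zyaw 80.0 dx,dy,dz [ 4.67  6.79 -0.03] w 0.0235
[-1.819858   -0.04473311 -9.12489993]
wrist 1252 [0.5888 0.0099 0.1409] [0.684 0.023 0.154]
```

Emit:
{"name": "send_rows", "arguments": {
  "targets": [
    {"dx": -1.55,"dy": -0.6,"dz": 0,"turn": 0,"gripper": 2},
    {"dx": -1.65,"dy": -0.3,"dz": 0,"turn": 0,"gripper": 2},
    {"dx": -1.7,"dy": 0,"dz": 0,"turn": 0,"gripper": 2},
    {"dx": -1.65,"dy": 0.3,"dz": 0,"turn": 0,"gripper": 2},
    {"dx": -1.55,"dy": 0.6,"dz": 0,"turn": 0,"gripper": 2},
    {"dx": -1.45,"dy": 0.85,"dz": 0,"turn": 0,"gripper": 2},
    {"dx": -1.25,"dy": 1.1,"dz": 0,"turn": 0,"gripper": 2},
    {"dx": -1.0,"dy": 1.3,"dz": 0,"turn": 0,"gripper": 2}
  ]
}}

```text
clock: 11.52
tcp_pos: [0.4738, 0.0316, 0.1002]
tcp_rot: [-1.566, 0.132, -0.142]
wrist_force: [-4.1, 3.4, 6.9]
grip_width: 0.023
```

Run:
```python
from m import *
# bar expected 148deg
to(.5448-.09*.985,.0185+.09*.1736,.049); print(arm.read_state()['wrist_force'])
```

```text
clk 11.53 tcp [0.4738 0.0316 0.1002] zyaw 80.0 dx,dy,dz [-1.81  5.11 -0.07] w 0.023
[-4.10905444  3.38876793  6.94655473]
```

Emit:
{"name": "send_rows", "arguments": {
  "targets": [
    {"dx": -0.75,"dy": 1.4,"dz": 0,"turn": 0,"gripper": 2},
    {"dx": -0.5,"dy": 1.5,"dz": 0,"turn": 0,"gripper": 2},
    {"dx": -0.2,"dy": 1.5,"dz": 0,"turn": 0,"gripper": 2},
    {"dx": 0,"dy": 0.5,"dz": 0,"turn": 0,"gripper": 2},
    {"dx": 0,"dy": 0,"dz": 0,"turn": 0,"gripper": 2}
  ]
}}

```text
clock: 12.15
tcp_pos: [0.4579, 0.034, 0.0483]
tcp_rot: [-1.566, 0.136, -0.139]
wrist_force: [-3.5, 2.3, 2.3]
grip_width: 0.0232
```

```bash
cat > leaf.py <<'E'
from m import *
def leaf():
    O=np.array([.542,.011]);A=np.array([[.985,-.1736],[.1736,.985]])
    for n in('scene','side'):
        P=cloud(snap(n)); q=P.reshape(-1,3); r=np.c_[(q[:,:2]-O)@A.T,q[:,2]]
        m=(r[:,0]>-.072)&(r[:,0]<-.012)&(abs(r[:,1]-.008)<.03)&(r[:,2]>.06)&(r[:,2]<.1); s=r[m]
        if len(s)>10: f=np.polyfit(s[:,0],s[:,2],1); print(n,len(s),'slope deg',np.degrees(np.arctan(f[0])).round(1),'z at -40mm',np.polyval(f,-.04).round(4))
E
python3 - <<'E'
from leaf import *
to(.4562,.034,.049); print(arm.read_state()['wrist_force']); leaf()
E
```

```text
clk 12.15 tcp [0.4579 0.034  0.0483] zyaw 80.0 dx,dy,dz [-0.17 -0.07 -0.03] w 0.0232
[-3.5480189   2.29324613  2.26044733]
scene 343 slope deg -1.8 z at -40mm 0.0708
side 367 slope deg -0.6 z at -40mm 0.0703
```

Nearly flat. Pressing lightly to its stop.

Emit:
{"name": "send_rows", "arguments": {
  "targets": [
    {"dx": 0,"dy": 0.2,"dz": 0,"turn": 0,"gripper": 2},
    {"dx": 0,"dy": 0.2,"dz": 0,"turn": 0,"gripper": 2},
    {"dx": 0,"dy": 0,"dz": 0,"turn": 0,"gripper": 2}
  ]
}}

```text
clock: 12.62
tcp_pos: [0.4578, 0.0337, 0.044]
tcp_rot: [-1.567, 0.136, -0.139]
wrist_force: [-3.1, 1.8, 5.1]
grip_width: 0.0229
```

Run:
```python
from leaf import *
to(.4562,.034,.049); print(arm.read_state()['wrist_force']); leaf()
```

```text
clk 12.62 tcp [0.4578 0.0337 0.044 ] zyaw 80.0 dx,dy,dz [-0.16 -0.5   0.01] w 0.0229
[-3.08830255  1.76622923  5.07039013]
scene 318 slope deg 0.6 z at -40mm 0.0687
side 376 slope deg 1.9 z at -40mm 0.0683
```

Emit:
{"name": "send_rows", "arguments": {
  "targets": [
    {"dx": 0,"dy": 0.2,"dz": 0,"turn": 0,"gripper": 2},
    {"dx": 0,"dy": 0.2,"dz": 0,"turn": 0,"gripper": 2},
    {"dx": 0,"dy": 0,"dz": 0,"turn": 0,"gripper": 2}
  ]
}}

```text
clock: 13.1
tcp_pos: [0.4584, 0.0335, 0.0426]
tcp_rot: [-1.567, 0.136, -0.138]
wrist_force: [-14.2, 3.1, 30.5]
grip_width: 0.0227
```

Run:
```python
from leaf import *
to(.4562,.034,.049); print(arm.read_state()['wrist_force']); leaf()
```

```text
clk 13.10 tcp [0.4584 0.0335 0.0426] zyaw 80.0 dx,dy,dz [-0.22 -0.64  0.01] w 0.0227
[-14.16526583   3.11062423  30.46864174]
scene 318 slope deg -1.2 z at -40mm 0.0689
side 372 slope deg 1.9 z at -40mm 0.0681
```

At its stop (30 N, no further motion). Ease off, release, lift, and go to the push position.

Emit:
{"name": "send_rows", "arguments": {
  "targets": [
    {"dx": 0,"dy": -0.25,"dz": 0,"turn": 0,"gripper": 2},
    {"dx": 0,"dy": 0,"dz": 0,"turn": 0,"gripper": 4.5},
    {"dx": 0,"dy": 0,"dz": 0,"turn": 0,"gripper": 4.5},
    {"dx": 0,"dy": 0,"dz": 0,"turn": 0,"gripper": 4.5},
    {"dx": 0,"dy": -4,"dz": 0,"turn": 0,"gripper": 4.5},
    {"dx": 0,"dy": -5,"dz": 0,"turn": 0,"gripper": 4.5},
    {"dx": 0,"dy": -2,"dz": 0,"turn": 10,"gripper": 0},
    {"dx": 0,"dy": 0,"dz": 0,"turn": 10,"gripper": 0}
  ]
}}

```text
clock: 14.2
tcp_pos: [0.4585, 0.0335, 0.154]
tcp_rot: [-1.531, 0.411, -0.419]
wrist_force: [0.2, -0.8, -0.1]
grip_width: 0.0092
```

Emit:
{"name": "send_rows", "arguments": {
  "targets": [
    {"dx": 0,"dy": 0,"dz": 0,"turn": 10,"gripper": 0},
    {"dx": 0,"dy": 0,"dz": 0,"turn": 10,"gripper": 0},
    {"dx": 0,"dy": 0,"dz": 0,"turn": 10,"gripper": 0},
    {"dx": 0,"dy": 0,"dz": 0,"turn": 10,"gripper": 0},
    {"dx": 0,"dy": 0,"dz": 0,"turn": 10,"gripper": 0},
    {"dx": 0,"dy": 0,"dz": 0,"turn": 10,"gripper": 0},
    {"dx": 0,"dy": 0,"dz": 0,"turn": 10,"gripper": 0},
    {"dx": 0,"dy": 0,"dz": 0,"turn": 0,"gripper": 0}
  ]
}}

```text
clock: 15.2
tcp_pos: [0.4567, 0.0338, 0.1515]
tcp_rot: [-1.123, 1.336, -1.335]
wrist_force: [-0.4, -0.2, -0.1]
grip_width: -0.0
```

```bash
cat > car.py <<'E'
from leaf import *
def car():
    O=np.array([.543,.011]);A=np.array([[.985,-.1736],[.1736,.985]])
    for n in('scene','side'):
        q=cloud(snap(n)).reshape(-1,3); r=np.c_[(q[:,:2]-O)@A.T,q[:,2]]
        m=(r[:,0]>.01)&(r[:,0]<.065)&(abs(r[:,2]-.056)<.004)&(abs(r[:,1])<.19)
        if m.sum(): print(n,'carrier far top y',np.percentile(r[m,1],[1,50,99]).round(4))
        m=(abs(r[:,0])<.034)&(r[:,1]<-.08)&(r[:,1]>-.17)&(r[:,2]>.03)&(r[:,2]<.06)
        if m.sum(): print(n,'cap',r[m].min(0).round(3),r[m].max(0).round(3))
        m=(r[:,0]<-.083)&(r[:,0]>-.1)&(abs(r[:,1]-.05)<.12)&(r[:,2]>.04)&(r[:,2]<.1)
        if m.sum(): print(n,'bar',np.median(r[m],0).round(4))
E
python3 - <<'E'
from car import *
car(); leaf(); to(.531,-.056,.043)
E
```

```text
scene carrier far top y [-0.0382  0.0046  0.0507]
scene cap [-0.034 -0.17   0.03 ] [ 0.025 -0.08   0.051]
scene bar [-0.0856  0.004   0.0685]
side carrier far top y [-0.036   0.0123  0.0531]
side cap [-0.034 -0.168  0.03 ] [ 0.034 -0.081  0.051]
side bar [-0.0889  0.014   0.0683]
scene 315 slope deg 1.0 z at -40mm 0.0688
side 378 slope deg 1.7 z at -40mm 0.0686
clk 15.40 tcp [0.4568 0.0338 0.1517] zyaw -9.9 dx,dy,dz [ 7.58 10.87  8.85] w -0.0001
```

Emit:
{"name": "send_rows", "arguments": {
  "targets": [
    {"dx": 3.8,"dy": 0,"dz": 4.4,"turn": 0,"gripper": 0},
    {"dx": 3.8,"dy": 0,"dz": 4.4,"turn": 0,"gripper": 0},
    {"dx": 0,"dy": 3,"dz": 0,"turn": 0,"gripper": 0},
    {"dx": 0,"dy": 3,"dz": 0,"turn": 0,"gripper": 0},
    {"dx": 0,"dy": 0,"dz": 0,"turn": 0,"gripper": 0}
  ]
}}

```text
clock: 16.02
tcp_pos: [0.5281, -0.0556, 0.0893]
tcp_rot: [-1.125, 1.341, -1.332]
wrist_force: [0.7, -0.6, 0.2]
grip_width: -0.0001
```

Run:
```python
from car import *
c=snap('wrist','w8.png');P=cloud(c); to(.531,-.056,.044)
c=snap('side'); cv2.imwrite('pics/s8.png',np.hstack([cv2.resize(c['image'][130:290,250:410][:,:,::-1],(400,400),interpolation=cv2.INTER_CUBIC),cv2.resize(cv2.imread('pics/w8.png'),(400,400))]))
```

```text
clk 16.07 tcp [ 0.5296 -0.056   0.0912] zyaw -9.9 dx,dy,dz [-0.02  4.72  0.15] w 0.0002
```

View pics/s8.png

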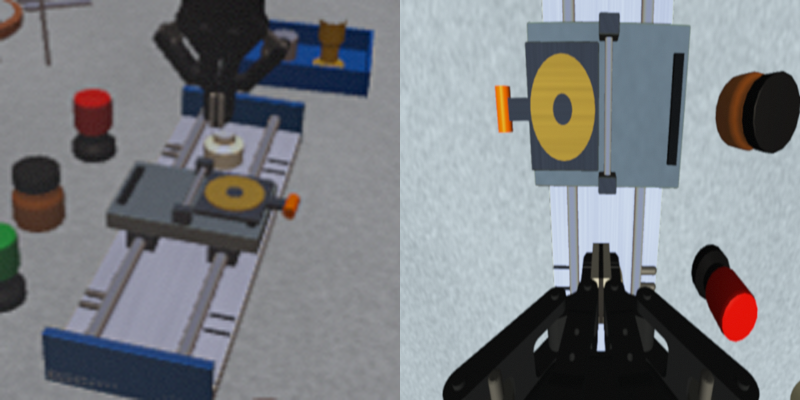

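One more numeric check of the cap's position before descending.

Run:
```python
from car import *
O=np.array([.543,.011]);A=np.array([[.985,-.1736],[.1736,.985]])
for n in('scene','side'):
    q=cloud(snap(n)).reshape(-1,3); r=np.c_[(q[:,:2]-O)@A.T,q[:,2]]
    m=(abs(r[:,0])<.03)&(r[:,1]<-.055)&(r[:,1]>-.18)&(r[:,2]>.04)&(r[:,2]<.055)
    print(n,m.sum(),np.percentile(r[m],[2,50,98],axis=0).round(3) if m.sum() else '')
to(.531,-.056,.044)
```

```text
scene 41 [[-0.009 -0.136  0.04 ]
 [ 0.014 -0.126  0.044]
 [ 0.018 -0.11   0.05 ]]
side 34 [[-0.009 -0.127  0.04 ]
 [-0.    -0.115  0.044]
 [ 0.012 -0.111  0.05 ]]
clk 16.23 tcp [ 0.5315 -0.0565  0.0935] zyaw -10.0 dx,dy,dz [-0.05  4.95 -0.07] w 0.0002
```

Emit:
{"name": "send_rows", "arguments": {
  "targets": [
    {"dx": 0,"dy": 3,"dz": 0,"turn": 0,"gripper": 0},
    {"dx": 0,"dy": 1.8,"dz": 0,"turn": 0,"gripper": 0},
    {"dx": -1,"dy": 0,"dz": 0,"turn": 0,"gripper": 0},
    {"dx": -0.8,"dy": 0,"dz": 0,"turn": 0,"gripper": 0},
    {"dx": -0.6,"dy": 0,"dz": 0,"turn": 0,"gripper": 0},
    {"dx": -1,"dy": 0,"dz": 0,"turn": 0,"gripper": 0},
    {"dx": -1,"dy": 0,"dz": 0,"turn": 0,"gripper": 0}
  ]
}}

```text
clock: 17.1
tcp_pos: [0.539, -0.0127, 0.0447]
tcp_rot: [-1.12, 1.335, -1.338]
wrist_force: [0.7, -3.2, 2.5]
grip_width: 0.0001
```

Run:
```python
from car import *
car(); to(.5625,.122,.044); print(arm.read_state()['wrist_force'])
```

```text
scene carrier far top y [-0.0245  0.0277  0.0755]
scene cap [-0.034 -0.169  0.03 ] [ 0.026 -0.081  0.049]
side carrier far top y [-0.0091  0.0394  0.0806]
side cap [-0.034 -0.148  0.03 ] [ 0.034 -0.082  0.049]
side bar [-0.0889  0.0425  0.0686]
clk 17.20 tcp [ 0.5382 -0.0116  0.044 ] zyaw -9.9 dx,dy,dz [-1.357e+01  1.000e-02  9.000e-02] w -0.0
[-0.45001509  0.39630945 -0.55092681]
```

Emit:
{"name": "send_rows", "arguments": {
  "targets": [
    {"dx": -1.2,"dy": 0,"dz": 0,"turn": 0,"gripper": 0},
    {"dx": -1.4,"dy": 0,"dz": 0,"turn": 0,"gripper": 0},
    {"dx": -1.4,"dy": 0,"dz": 0,"turn": 0,"gripper": 0},
    {"dx": -1.4,"dy": 0,"dz": 0,"turn": 0,"gripper": 0},
    {"dx": -1.2,"dy": 0,"dz": 0,"turn": 0,"gripper": 0},
    {"dx": -0.8,"dy": 0,"dz": 0,"turn": 0,"gripper": 0},
    {"dx": -0.5,"dy": 0,"dz": 0,"turn": 0,"gripper": 0},
    {"dx": 0,"dy": 0,"dz": 0,"turn": 0,"gripper": 0}
  ]
}}

```text
clock: 18.2
tcp_pos: [0.5512, 0.0655, 0.0436]
tcp_rot: [-1.122, 1.338, -1.335]
wrist_force: [0.5, -0.2, -0.5]
grip_width: 0.0
```

```bash
cat >> car.py <<'E'
def rel():
    "carrier vs beacons along the rail, same camera: centre of both beacons as reference"
    d=np.array([.1736,.985])
    for n in('scene','side'):
        c=snap(n);P=cloud(c);M=masks(c);g={}
        for k in('green','red'):
            best=None
            for ct,a,p,l in comps(c,P,M[k],30):
                t=p[(p[:,2]>.06)&(p[:,2]<.075)]
                if len(t)>20 and .6<np.median(t[:,0])<.8 and abs(np.median(t[:,1]))<.2: g[k]=((t[:,:2].min(0)+t[:,:2].max(0))/2)@d
        # reflector disc (brass, flat at z~.068) and bar
        h=(M['brass']|M['orange']); q=P[h]; r=q[(q[:,0]<.56)&(q[:,0]>.42)&(abs(q[:,1]-.1)<.2)&(abs(q[:,2]-.069)<.008)]
        if len(r) and len(g)==2:
            s=r[:,:2]@d; print(n,'green-red %.4f'%(g['green']-g['red']),'disc+bar-green %.4f'%((s.min()+s.max())/2-g['green']),len(r))
E
python3 - <<'E'
from car import *
car(); rel(); to(.5625,.122,.044); print(arm.read_state()['wrist_force'])
E
```

```text
scene carrier far top y [0.0532 0.1064 0.1539]
scene cap [-0.034 -0.169  0.03 ] [ 0.025 -0.08   0.052]
side carrier far top y [0.0681 0.1163 0.1572]
side cap [-0.034 -0.164  0.031] [-0.006 -0.102  0.039]
side bar [-0.0882  0.1172  0.0684]
scene green-red 0.2487 disc+bar-green 0.0040 51
side green-red 0.2487 disc+bar-green -0.0145 339
clk 18.40 tcp [0.5511 0.065  0.0435] zyaw -10.0 dx,dy,dz [-5.81 -0.05  0.13] w 0.0001
[-0.54878663  0.60441988 -0.66105547]
```

Emit:
{"name": "send_rows", "arguments": {
  "targets": [
    {"dx": -0.3,"dy": 0,"dz": 0,"turn": 0,"gripper": 0},
    {"dx": -0.3,"dy": 0,"dz": 0,"turn": 0,"gripper": 0},
    {"dx": -0.3,"dy": 0,"dz": 0,"turn": 0,"gripper": 0},
    {"dx": 0,"dy": 0,"dz": 0,"turn": 0,"gripper": 0}
  ]
}}

```text
clock: 18.9
tcp_pos: [0.553, 0.0732, 0.0436]
tcp_rot: [-1.121, 1.338, -1.337]
wrist_force: [0.3, 0.5, -0.0]
grip_width: 0.0001
```

Run:
```python
from car import *
car(); rel(); to(.5625,.122,.044); print(arm.read_state()['wrist_force'])
```

```text
scene carrier far top y [0.0623 0.1145 0.1633]
scene cap [-0.034 -0.168  0.03 ] [ 0.034 -0.08   0.05 ]
side carrier far top y [0.077  0.1248 0.1661]
side cap [-0.034 -0.158  0.031] [-0.008 -0.113  0.046]
side bar [-0.088   0.1275  0.0684]
scene green-red 0.2479 disc+bar-green 0.0127 48
side green-red 0.2478 disc+bar-green -0.0056 340
clk 19.10 tcp [0.5532 0.074  0.0437] zyaw -10.0 dx,dy,dz [-4.88 -0.02  0.08] w 0.0002
[-1.00903908 -0.10181003 -0.48303587]
```

Emit:
{"name": "send_rows", "arguments": {
  "targets": [
    {"dx": -0.15,"dy": 0,"dz": 0,"turn": 0,"gripper": 0},
    {"dx": -0.15,"dy": 0,"dz": 0,"turn": 0,"gripper": 0},
    {"dx": 0,"dy": 0,"dz": 0,"turn": 0,"gripper": 0}
  ]
}}

```text
clock: 19.48
tcp_pos: [0.5539, 0.0772, 0.0438]
tcp_rot: [-1.121, 1.337, -1.336]
wrist_force: [0.1, 0.6, -1.2]
grip_width: -0.0006
```

Run:
```python
from car import *
car(); rel(); to(.5625,.122,.044); print(arm.read_state()['wrist_force'])
```

```text
scene carrier far top y [0.0672 0.1188 0.1682]
scene cap [-0.034 -0.169  0.03 ] [ 0.025 -0.081  0.051]
side carrier far top y [0.0807 0.1286 0.1693]
side cap [-0.034 -0.165  0.032] [-0.002 -0.106  0.051]
side bar [-0.0886  0.1302  0.0685]
scene green-red 0.2491 disc+bar-green 0.0181 45
side green-red 0.2474 disc+bar-green -0.0017 353
clk 19.68 tcp [0.5538 0.077  0.0438] zyaw -10.0 dx,dy,dz [-4.59 -0.02  0.07] w -0.0003
[ 0.07492841 -1.37233018  0.6492392 ]
```

Emit:
{"name": "send_rows", "arguments": {
  "targets": [
    {"dx": 1,"dy": 0,"dz": 0,"turn": 0,"gripper": 0},
    {"dx": 0.5,"dy": 0,"dz": 0,"turn": 0,"gripper": 0},
    {"dx": 0,"dy": -5,"dz": 0,"turn": 0,"gripper": 0},
    {"dx": 0,"dy": -6,"dz": 0,"turn": 0,"gripper": 0},
    {"dx": 0,"dy": -6,"dz": 0,"turn": 0,"gripper": 0},
    {"dx": 0,"dy": 0,"dz": 0,"turn": 0,"gripper": 0},
    {"dx": 0,"dy": 0,"dz": 0,"turn": 0,"gripper": 0}
  ]
}}

```text
clock: 20.55
tcp_pos: [0.5508, 0.0616, 0.2133]
tcp_rot: [-1.122, 1.337, -1.337]
wrist_force: [-0.2, 0.4, -0.0]
grip_width: 0.0002
```

```bash
cat >> car.py <<'E'
def wr(f=None):
    c=snap('wrist',f);P=cloud(c);d=np.array([.1736,.985]);M=masks(c);q=P.reshape(-1,3)
    O=np.array([.543,.011]);A=np.array([[.985,-.1736],[.1736,.985]]); r=np.c_[(q[:,:2]-O)@A.T,q[:,2]]
    f=lambda m,ps=(1,50,99): np.percentile(r[m],ps,axis=0)[:,1].round(4)
    v=r[:,0]
    m=(v>.015)&(v<.065)&(abs(r[:,2]-.056)<.003)&(r[:,1]>.02)&(r[:,1]<.19); print('car top y',f(m) if m.any() else '')
    m=(abs(v)<.06)&(abs(r[:,2]-.05)<.003)&(r[:,1]>.19)&(r[:,1]<.25)&M['blue'].ravel(); print('plate top y',f(m) if m.any() else '')
    m=M['green'].ravel()&(abs(r[:,2]-.068)<.003)&(r[:,1]<.2)&(v>.1)&(v<.2)
    if m.any(): s=r[m]; print('green y',s[:,1].min().round(4),s[:,1].max().round(4),'mid',((s[:,1].min()+s[:,1].max())/2).round(4), 'x',s[:,0].mean())
    m=M['brass'].ravel()&(abs(r[:,2]-.068)<.006)&(v<-.008)&(v>-.07); 
    if m.any(): s=r[m]; print('disc y',s[:,1].min().round(4),s[:,1].max().round(4),'mid',((s[:,1].min()+s[:,1].max())/2).round(4))
E
python3 - <<'E'
from car import *
car(); rel(); wr('w9.png'); to(.5625,.122,.044)
E
```

```text
scene carrier far top y [0.0783 0.1209 0.1679]
scene cap [-0.034 -0.17   0.03 ] [ 0.034 -0.082  0.05 ]
scene bar [-0.0856  0.1201  0.0689]
side carrier far top y [0.0802 0.1276 0.1695]
side cap [-0.034 -0.165  0.03 ] [ 0.034 -0.082  0.051]
side bar [-0.0885  0.1304  0.0683]
scene green-red 0.2491 disc+bar-green 0.0009 155
side green-red 0.2499 disc+bar-green -0.0033 342
car top y [0.0781 0.1249 0.1666]
plate top y [0.1995 0.2043 0.2088]
green y 0.1047 0.1426 mid 0.1237 x 0.14696156157299337
disc y 0.0968 0.149 mid 0.1229
clk 20.80 tcp [0.5503 0.0619 0.2121] zyaw -10.0 dx,dy,dz [-6.13 16.81  0.21] w -0.0
```

The carrier reads about 1–3 mm short of centre in wrist and side, +1 mm in scene: within limits but not decisive. I'll return to the contact point and nudge: a sustained force would show it is seated.

Emit:
{"name": "send_rows", "arguments": {
  "targets": [
    {"dx": 0,"dy": 6,"dz": 0,"turn": 0,"gripper": 0},
    {"dx": 0,"dy": 6,"dz": 0,"turn": 0,"gripper": 0},
    {"dx": 0,"dy": 4.9,"dz": 0,"turn": 0,"gripper": 0},
    {"dx": -0.8,"dy": 0,"dz": 0,"turn": 0,"gripper": 0},
    {"dx": -0.7,"dy": 0,"dz": 0,"turn": 0,"gripper": 0},
    {"dx": 0,"dy": 0,"dz": 0,"turn": 0,"gripper": 0},
    {"dx": 0,"dy": 0,"dz": 0,"turn": 0,"gripper": 0}
  ]
}}

```text
clock: 21.68
tcp_pos: [0.5553, 0.0767, 0.0468]
tcp_rot: [-1.119, 1.333, -1.338]
wrist_force: [0.1, 1.0, -0.2]
grip_width: 0.0
```

Emit:
{"name": "send_rows", "arguments": {
  "targets": [
    {"dx": -0.1,"dy": 0,"dz": 0,"turn": 0,"gripper": 0},
    {"dx": 0,"dy": 0,"dz": 0,"turn": 0,"gripper": 0},
    {"dx": 0,"dy": 0,"dz": 0,"turn": 0,"gripper": 0}
  ]
}}

```text
clock: 22.05
tcp_pos: [0.5539, 0.0776, 0.0448]
tcp_rot: [-1.122, 1.337, -1.337]
wrist_force: [-0.1, -0.5, -0.9]
grip_width: 0.0
```

Emit:
{"name": "send_rows", "arguments": {
  "targets": [
    {"dx": -0.1,"dy": 0,"dz": 0,"turn": 0,"gripper": 0},
    {"dx": 0,"dy": 0,"dz": 0,"turn": 0,"gripper": 0},
    {"dx": 0,"dy": 0,"dz": 0,"turn": 0,"gripper": 0}
  ]
}}

```text
clock: 22.42
tcp_pos: [0.5541, 0.0786, 0.0448]
tcp_rot: [-1.122, 1.337, -1.337]
wrist_force: [-0.1, -0.9, 0.5]
grip_width: 0.0001
```

Run:
```python
from car import *
car(); print(arm.read_state()['wrist_force']); to(.5625,.122,.044)
```

```text
scene carrier far top y [0.0696 0.1208 0.1695]
scene cap [-0.034 -0.168  0.03 ] [ 0.026 -0.081  0.051]
side carrier far top y [0.0828 0.1306 0.1715]
side cap [-0.034 -0.164  0.03 ] [-0.002 -0.111  0.051]
side bar [-0.0883  0.1317  0.068 ]
[-0.09135268  0.52365388 -0.64865423]
clk 22.52 tcp [0.5541 0.0786 0.0448] zyaw -10.0 dx,dy,dz [-4.42  0.08  0.08] w 0.0
```

Emit:
{"name": "send_rows", "arguments": {
  "targets": [
    {"dx": 1,"dy": 0,"dz": 0,"turn": 0,"gripper": 0},
    {"dx": 0.5,"dy": 0,"dz": 0,"turn": 0,"gripper": 0},
    {"dx": 0,"dy": -5,"dz": 0,"turn": 0,"gripper": 0},
    {"dx": 0,"dy": -6,"dz": 0,"turn": 0,"gripper": 0},
    {"dx": 0,"dy": -6,"dz": 0,"turn": 0,"gripper": 0},
    {"dx": 0,"dy": 0,"dz": 0,"turn": 0,"gripper": 0},
    {"dx": 0,"dy": 0,"dz": 0,"turn": 0,"gripper": 0},
    {"dx": 0,"dy": 0,"dz": 0,"turn": 0,"gripper": 0}
  ]
}}

```text
clock: 23.52
tcp_pos: [0.5503, 0.0638, 0.2126]
tcp_rot: [-1.124, 1.34, -1.335]
wrist_force: [0.1, 0.0, -0.2]
grip_width: -0.0001
```

Run:
```python
from car import *
car(); car(); rel(); wr(); wr('w10.png'); to(.5625,.122,.044)
```

```text
scene carrier far top y [0.0801 0.1227 0.1698]
scene cap [-0.034 -0.169  0.03 ] [ 0.026 -0.08   0.052]
scene bar [-0.0846  0.1168  0.0692]
side carrier far top y [0.0822 0.1304 0.1717]
side cap [-0.034 -0.166  0.03 ] [ 0.034 -0.082  0.049]
side bar [-0.0883  0.1324  0.0685]
scene carrier far top y [0.0794 0.1221 0.17  ]
scene cap [-0.034 -0.168  0.03 ] [ 0.026 -0.083  0.051]
scene bar [-0.0859  0.1169  0.0692]
side carrier far top y [0.0827 0.1302 0.1713]
side cap [-0.034 -0.168  0.03 ] [ 0.034 -0.082  0.05 ]
side bar [-0.0883  0.1318  0.0684]
scene green-red 0.2491 disc+bar-green 0.0031 161
side green-red 0.2480 disc+bar-green 0.0006 343
car top y [0.0798 0.127  0.1688]
plate top y [0.1993 0.2041 0.2092]
green y 0.1048 0.1432 mid 0.124 x 0.1469067643255911
disc y 0.0988 0.1514 mid 0.1251
car top y [0.0799 0.127  0.1689]
plate top y [0.1993 0.2042 0.2093]
green y 0.1049 0.1432 mid 0.124 x 0.14687883273433175
disc y 0.0987 0.1514 mid 0.1251
clk 23.93 tcp [0.5514 0.0639 0.2146] zyaw -10.0 dx,dy,dz [-5.92 17.06  0.09] w 0.0001
```

The carrier moved 2 mm and stayed. It now reads within about 1 mm of the green beacon's centre in wrist and side, and the plate check gives 0.125. Final check of burner and frame, then hand in.

Run:
```python
from car import *
c=snap('side');P=cloud(c)
for ct,a,p,l in comps(c,P,masks(c)['brass'],40):
    md=np.median(p,0)
    if abs(md[1]+.35)<.08 and md[0]>.3: print('burner',a,md.round(3),np.percentile(p,2,0).round(3),np.percentile(p,98,0).round(3))
O=np.array([.543,.011]);A=np.array([[.985,-.1736],[.1736,.985]])
q=cloud(snap('wrist')).reshape(-1,3); r=np.c_[(q[:,:2]-O)@A.T,q[:,2]]
m=(r[:,0]>-.066)&(r[:,0]<-.012)&(abs(r[:,1]-.125)<.028)&(r[:,2]>.06)&(r[:,2]<.09); print('leaf slope deg',np.degrees(np.polyfit(r[m,0],r[m,2],1)[0]))
print(arm.read_state()['wrist_force'],arm.finish_job())
```

```text
burner 126 [ 0.404 -0.337  0.05 ] [ 0.39  -0.348  0.016] [ 0.417 -0.331  0.071]
leaf slope deg 1.045222209076374
the job is handed in; nothing more can be done
[ 0.16974673  0.34715889 -0.17292435] None
```

I did the three steps in order and handed the job in at about 24 s on the robot's clock. No verdict was reported, and I did not feel a clear detent click.

- **Burner:** it stands upright and released in the tray beside the slug. The last side view gave the same position as just after placing.
- **Frame:** I swung it by the orange bar to the near side and pressed it to its stop (about 30 N, no further motion). It reads flat within about 1–2°, brass face up.
- **Carrier:** I pushed it to the green station with shut fingers. The first push left it about 1–3 mm short in the wrist and side views, so I nudged it 2 mm further.
    - **Position:** it now reads +0.3 to +1.1 mm from the beacon's centre line in the wrist view, +0.6 mm in the side view, and 125 mm against the end plate. The scene view disagreed at +3 mm; all are within the 4 mm limit.
    - **Detent:** it stayed where each push left it, with no sustained force and no visible snap-in. So its place in the detent rests on measured position only.
- **Other objects:** the fingers kept clear of the cap, whose position was checked before the push. The slug read within 4 mm of its first position just before the burner was lowered. I did not re-measure the slug afterwards, nor the lantern or jar at all. The arm ended raised and clear of everything.

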